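# Find the full tin in the construction-kit case by hefting

## Robot

A 6-joint arm with a two-finger parallel gripper is mounted at the origin on the work surface. World frame = base frame: x ahead of the robot, y to its left, z up, the work surface at z = 0. Lengths are in m, angles in rad, forces in N, time in s.
With the tool pointing down it reaches from about 0.325 to 0.85 m from the base axis. Payload 4.4 kg.
Tool frame: the origin (TCP) lies midway between the tips of the shut fingers; the grasp point (between the pads) lies 19 mm behind it; z points along the fingers, y is the line along which they close (so a half turn about z gives the same grasp; the last joint's range is limited). The gripper opens to 94 mm and grips with 3 to 60 N. Pads are 16 mm wide; open, the fingers measure 119 mm over their backs; the gripper's body (75 mm by 177 mm) begins 78 mm behind the grasp point.
Start: joints at [-1.306, 0.207, 1.542, -0, 1.393, -0.15], TCP at [0.232, -0.526, 0.17] pointing down, gripper open.
Joint ranges: [-2.73, 2.73], [-0.86, 2.22], [0.23, 2.46], [-1.11, 4.25], [0.08, 2.63], [-2.82, 2.82]. Speed limits (rad/s): [2.79, 2.79, 3.14, 3.14, 3.14, 3.14].

## Interface

Orientations are given as a unit quaternion [w, x, y, z].
In Python, from bench import move_pose, servo_line, goto_joints, grip, wait, ik, snapshot, camera_params, IKError, sign_off, current_t, current_q, current_joint_velocities, current_tau, current_position, current_tcp_rot, current_wrist_force, current_moment, current_width, current_gripper_force gives the robot as it stands. Calls block until the motion is done:
- move_pose(position, orientation): joint-space move of the TCP to a pose.
- servo_line(position, rotation=None, vel=0.15, until_force=None): straight line of the TCP; rotation=None keeps the orientation; vel is the mean speed in m/s. With until_force (N) it stops when the force on the tool has changed by that much, and returns True; else False.
- goto_joints(angles): joint-space move.
- grip(opening, force=None): opening from 0.0 (shut) to 1.0 (fully open); force is the grip in N (None keeps the last); returns when the fingers have stopped.
- wait(seconds).
- ik(position, orientation): joint angles nearest the present ones, or None.
- snapshot(name): name is "scene" or "top"; returns (picture, depth): 400x640x3 uint8, red, green, blue; 400x640 float32, m along the optical axis (not along the pixel's ray), 0 where there is no reading.
- camera_params(name): a dict with "fx", "fy", "cx", "cy" (pixels), "rvec" (rotation vector, rad) and "tvec" (3), from world to camera coordinates, as OpenCV has them. Camera axes: x right, y down, z forward; pixel columns grow to the right and rows downward; lengths in m; the calibration is good to about 2 mm. A picture is of the moment at which its call begins. camera_params takes no time and is no camera call.
A pose or a line that the arm cannot do raises IKError and nothing moves.
- sign_off(): hands the job in; it is judged then, once.
Readings, each from a call of its own:
- current_t(): time.
- current_q(): joint angles.
- current_joint_velocities(): joint speeds.
- current_tau(): joint torques, N m.
- current_position(): TCP position.
- current_tcp_rot(): TCP orientation.
- current_wrist_force(): force on the tool from outside, world axes, zero at the start.
- current_moment(): the same for the moment, N m.
- current_width(): opening from 0.0 (shut) to 1.0 (fully open).
- current_gripper_force(): force on a finger pad.
Only numpy, scipy, OpenCV 4.12 (cv2) and the standard library are available. Lean on these libraries where they do the work, as an engineer would, in place of code of your own. Each camera call takes 0.05 s, during which the arm holds its last target. There are 200 camera calls.

## Task

One of the three identical closed tins in the wooden kit case is full of nuts and bolts and I need that one for the lesson: slide the clear cover fully open by its red knob, then lift the tins out one at a time and feel which is the heaviest. Leave the two lighter tins standing upright on the wooden work board and finish while still holding the heaviest one up in the gripper, upright, with its base at least 20 cm above the desk, without letting go. Never tip a tin over, leave the cover open, and do not disturb the other things on the desk, on the board or in the case.

Things in the scene. Friction and masses are not known exactly. Their poses are not given: they have to be found in the camera images.
- case: wooden case, fixed, 428 (x) x 140 (y) x 88 mm high, walls 8 mm, floor 6 mm. Origin at desk level under the middle of the near (tin) compartment; x along the case, away from the robot. Tin compartment inside: x -100 to 102, y -62 to 62 mm, two strips 14 mm high across its floor at x -36 and 28. Far (tool) compartment: x 110 to 312. A clear cover slides in wall grooves, upper face 83 mm above the desk
- lid (a joint): the clear flat cover, 204 mm x 131 mm x 4 mm: 0 when it covers the tin compartment, 0.206 m when pushed fully along the case's +x, over the tool compartment. Slides stiffly (about 2 N), stays where it is left
- lid_knob (a point): red round knob on the cover, 26 mm diameter, 22 mm tall, standing on the cover's upper face; this point: its centre, 11 mm above the cover's upper face; in the case frame at x = -0.053 m + lid value, y = 0
- board: wooden work board lying on the desk beside the case, fixed, 230 mm (its x) x 220 mm (its y) x 16 mm thick; origin under its centre at desk level. A duster lies on it along the +y edge (taking up y +57 mm to +103 mm, give or take 5 mm); the rest is free
- tin_a_center (a point): closed green tin with an aluminium lid, 54 mm diameter, 70 mm tall; one of three that look alike, 0.1 to 0.7 kg; the heaviest is at least 0.2 kg heavier than each other one and may bear any of the three names. They start upright on the case floor in a row along its x: x about -68, -4 and +60 mm, y within 8 mm of 0. This point: its centre, 35 mm above its base; z up
- tin_b_center (a point): closed green tin with an aluminium lid, 54 mm diameter, 70 mm tall; one of three that look alike, 0.1 to 0.7 kg; the heaviest is at least 0.2 kg heavier than each other one and may bear any of the three names. They start upright on the case floor in a row along its x: x about -68, -4 and +60 mm, y within 8 mm of 0. This point: its centre, 35 mm above its base; z up
- tin_c_center (a point): closed green tin with an aluminium lid, 54 mm diameter, 70 mm tall; one of three that look alike, 0.1 to 0.7 kg; the heaviest is at least 0.2 kg heavier than each other one and may bear any of the three names. They start upright on the case floor in a row along its x: x about -68, -4 and +60 mm, y within 8 mm of 0. This point: its centre, 35 mm above its base; z up
- duster: chalkboard duster on the board, 110 x 46 x 34 mm, long side along its x; origin at the middle of its underside; leave alone
- screwdriver: yellow screwdriver, 160 mm long, lying in the tool compartment of the case; origin at its middle; leave alone
- spanner: steel spanner, 150 mm long, lying in the tool compartment of the case; origin at its middle; leave alone
- calculator: black pocket calculator lying flat on the desk, 70 (x) x 120 (y) x 15 mm; origin at the middle of its underside; leave alone
- pencil_pot: blue pot of pencils, 76 mm diameter, 95 mm tall, pencils to 160 mm; origin at the middle of its underside; leave alone
- mug: blue mug, 80 mm diameter, 92 mm tall, handle at +y; origin at the middle of its underside; leave alone
- tape_roll: flat-lying roll of brown tape, 80 mm outer diameter, 24 mm high; origin at the middle of its underside; leave alone
Not all that is in view belongs to the job. Leave any orange, pink or yellow look-alike of the part that bears tin_c_center alone.

How it is judged:
By the outcome, as a careful person would: the job done as asked, in the order asked, and still so for the second after the job is handed in, while the arm keeps its last pose, push and grip.
It also fails if it takes over 72 s, if anything falls off the work surface, if the arm or the gripper's body presses on something with over 40 N, if the wrist force passes 120 N, or if a joint passes its speed limit or range.

## Working session

There is one attempt and no reset: what is moved stays moved. The work goes in short steps, each a Python script; the robot and the scene stay as the last script left them, time stands still between calls to the robot, and variables do not carry over. Pictures are saved under pics/ and viewed, at most 10 in all, crops included, and the job is handed in when it is done.

```bash
mkdir -p pics; ls
python3 - <<'E'
from bench import *
import cv2,numpy as np
for n in("scene","top"):
    im,d=snapshot(n); cv2.imwrite(f"pics/{n}0.png",im[:,:,::-1]); np.savez(f"{n}0.npz",im=im,d=d)
    p=camera_params(n); R=cv2.Rodrigues(np.array(p['rvec']))[0]; print(n,p,-R.T@np.array(p['tvec']),(d>0).mean())
print(current_tcp_rot(),current_t())
E
```

```text
pics
scene {'fx': 477.0602898674067, 'fy': 477.0602898674067, 'cx': 315.9401233486235, 'cy': 201.8825379847474, 'rvec': array([ 1.03907718,  2.6385435 , -0.78605942]), 'tvec': array([ 0.41197923, -0.27919698,  1.77133366])} [1.10711933 0.60733407 1.33818269] 0.99638671875
top {'fx': 377.2786604752931, 'fy': 377.2786604752931, 'cx': 316.64498469570975, 'cy': 202.99615784385037, 'rvec': array([ 2.26823698, -1.93098512,  0.20701675]), 'tvec': array([-0.06459505,  0.55029573,  1.07630457])} [ 0.32123068 -0.00832519  1.16712081] 0.99597265625
[-9.69560493e-04  9.78467970e-01  2.06396438e-01 -4.44157234e-05] 0.1
```

View pics/top0.png

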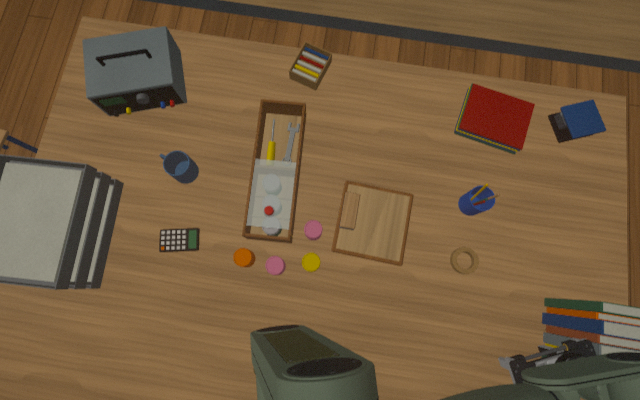

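View pics/scene0.png

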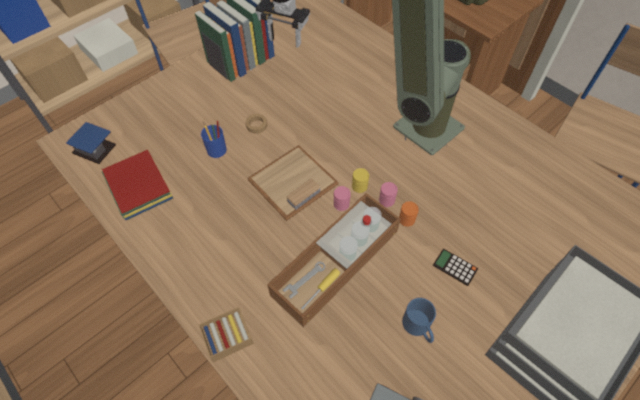

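Both views show the case (top view rim corners near (262,100), (306,104), (246,238), (292,242)), the red knob (268,211) and the board at (373,222) with the duster on its left. The look-alike tins are at (313,229), (275,265), (243,257) and (311,262).

```bash
cat > h.py <<'E'
from bench import *
import cv2,numpy as np
def cloud(n,d):
    p=camera_params(n);R=cv2.Rodrigues(np.array(p['rvec']))[0];t=np.array(p['tvec'])
    v,u=np.mgrid[:d.shape[0],:d.shape[1]]
    P=np.stack([(u-p['cx'])/p['fx']*d,(v-p['cy'])/p['fy']*d,d],-1)
    W=(P-t)@R; W[d==0]=np.nan; return W
def ray(n,uv,z):
    p=camera_params(n);R=cv2.Rodrigues(np.array(p['rvec']))[0];c=-R.T@np.array(p['tvec'])
    r=R.T@np.array([(uv[0]-p['cx'])/p['fx'],(uv[1]-p['cy'])/p['fy'],1]);return c+r*(z-c[2])/r[2]
def blobs(m,minA=20):
    k,l,s,c=cv2.connectedComponentsWithStats(m.astype(np.uint8));return [(s[i,4],c[i],l==i) for i in range(1,k) if s[i,4]>=minA]
E
python3 - <<'E'
from h import *
np.set_printoptions(precision=4,suppress=True)
for n in("top","scene"):
    f=np.load(n+"0.npz");im=f['im'];W=cloud(n,f['d'])
    z=W[:,:,2]; hsv=cv2.cvtColor(im,cv2.COLOR_RGB2HSV)
    reg=(abs(W[:,:,1])<.35)&(W[:,:,0]>.3)&(W[:,:,0]<.95)
    print(n,'desk',np.nanmedian(z[reg]))
    for nm,m in(("rim",reg&(z>.076)&(z<.12)),("board",reg&(z>.009)&(z<.024)),("duster",reg&(z>.04)&(z<.056))):
        for a,c,mk in sorted(blobs(m,60),key=lambda b:-b[0])[:3]:
            r=cv2.minAreaRect(W[mk][:,:2].astype(np.float32)); print(nm,a,c,r,np.median(z[mk]))
    red=((hsv[:,:,0]<6)|(hsv[:,:,0]>174))&(hsv[:,:,1]>180)&(hsv[:,:,2]>90)&reg
    for a,c,mk in blobs(red,15): print('red',a,c,ray(n,c,.098),np.median(z[mk]))
    for nm,m in (("tall",reg&(z>.045)&(z<.08)),):
        for a,c,mk in blobs(m&(hsv[:,:,1]>80),40): print(nm,a,c,np.nanmedian(W[mk],0))
E
```

```text
top desk 0.001674735959975932
rim 4008 [271.9396 186.1989] ((0.6394686698913574, 0.16566453874111176), (0.4296046197414398, 0.14086483418941498), 3.627742290496826) 0.08437309642593234
board 4603 [375.3139 223.9218] ((0.53351891040802, -0.1550549566745758), (0.22007501125335693, 0.2303113043308258), 87.22205352783203) 0.016537506531867516
board 268 [290.2164 140.8284] ((0.75016188621521, 0.14178933203220367), (0.13262465596199036, 0.042137667536735535), 0.7052164077758789) 0.013452183902832093
board 79 [274.3418 113.4304] ((0.8395233154296875, 0.20465950667858124), (0.03871471807360649, 0.09713366627693176), 29.035240173339844) 0.015413751636828562
duster 539 [349.5993 209.4712] ((0.552756130695343, -0.0772937536239624), (0.04590331390500069, 0.10992586612701416), 88.79185485839844) 0.04992651368182719
duster 86 [281.3605 108.1977] ((0.8448516726493835, 0.18190324306488037), (0.014516771771013737, 0.11925652623176575), 9.124554634094238) 0.0472640698254458
red 50 [268.38 210.18] [0.5019 0.1569 0.098 ] 0.10535241074304463
tall 321 [273.6729 115.9159] [0.8418 0.2195 0.0627]
tall 527 [3
[... 1148 characters left out ...]
((0.655167818069458, 0.23092874884605408), (0.1318899691104889, 0.4436527490615845), 75.26663208007812) 0.04846983176204766
duster 110 [296.0636 265.7182] ((0.7413289546966553, 0.1102256327867508), (0.18749137222766876, 0.004629562608897686), 3.565620183944702) 0.04753900581577562
tall 240 [359.9375 175.9875] [0.3812 0.0183 0.0679]
tall 369 [302.3523 190.916 ] [ 0.5519 -0.0757  0.05  ]
tall 225 [388.1244 190.7644] [0.3571 0.1222 0.0683]
tall 227 [341.1189 194.7577] [0.4787 0.0293 0.0675]
tall 157 [378.8089 209.5732] [0.4296 0.1612 0.0667]
tall 260 [408.5769 209.5615] [0.3636 0.2147 0.0689]
tall 564 [334.3848 278.9876] [0.7122 0.2338 0.0626]
tall 265 [294.5585 264.4868] [0.7485 0.1109 0.0645]
```

```bash
cat >> h.py <<'E'
YC=np.radians(3.6);O=np.array([.5317,.1591])
YB=np.radians(-2.7);B=np.array([.5325,-.1545])
def fr(o,a,x,y,z): c,s=np.cos(a),np.sin(a); return [o[0]+c*x-s*y,o[1]+s*x+c*y,z]
def case(x,y,z): return fr(O,YC,x,y,z)
def board(x,y,z): return fr(B,YB,x,y,z)
def quat(a): return [0,np.cos(a/2),np.sin(a/2),0]
E
python3 - <<'E'
from h import *
np.set_printoptions(precision=4,suppress=True)
p=current_position();servo_line([p[0],p[1],.28],vel=.25)
move_pose(case(-.030,0,.22),quat(YC)); print(current_t(),current_q())
grip(.6); 
print(servo_line(case(-.030,0,.089),vel=.12,until_force=8),current_position())
grip(0,15); print(current_width(),current_gripper_force(),current_wrist_force(),current_t())
print(servo_line(case(.150,0,.089),vel=.1,until_force=25),current_position(),current_wrist_force(),current_t())
im,d=snapshot("scene"); cv2.imwrite("pics/s1.png",im[120:330,200:480,::-1].repeat(2,0).repeat(2,1))
E
```

```text
3.3 [ 0.1377  0.0654  1.5962 -0.0002  1.4798  1.6468]
False [0.5027 0.1574 0.0899]
0.003152615581674516 0.0 [ 0.5434  1.1692 -0.2342] 6.2417
False [0.681  0.1686 0.0891] [ 0.3245  0.4129 -0.1436] 8.1917
```

View pics/s1.png

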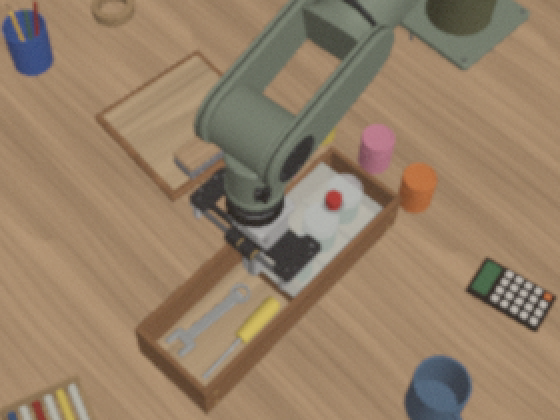

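The fingers closed on nothing and went to (0.681, 0.169). The cover did not move, and the red knob is still at about scene pixel (367,220). I'll re-measure it from both views.

Run:
```python
from h import *
np.set_printoptions(precision=4,suppress=True)
p=current_position();servo_line([p[0],p[1],.22],vel=.25)
for n in("top","scene"):
    im,d=snapshot(n);W=cloud(n,d);hsv=cv2.cvtColor(im,cv2.COLOR_RGB2HSV)
    if n=="top":cv2.imwrite("pics/t2.png",im[90:270,210:420,::-1].repeat(3,0).repeat(3,1))
    red=((hsv[:,:,0]<8)|(hsv[:,:,0]>172))&(hsv[:,:,1]>140)&(hsv[:,:,2]>70)
    for a,c,mk in blobs(red,8):
        w=np.nanmedian(W[mk],0)
        if abs(w[1]-.16)<.1 and .4<w[0]<.8: print(n,a,c,ray(n,c,.098),w)
```

```text
top 61 [268.3443 210.2459] [0.5017 0.1569 0.098 ] [0.4999 0.1554 0.1054]
scene 43 [366.6744 219.8837] [0.5014 0.1618 0.098 ] [0.5039 0.164  0.1037]
```

View pics/t2.png

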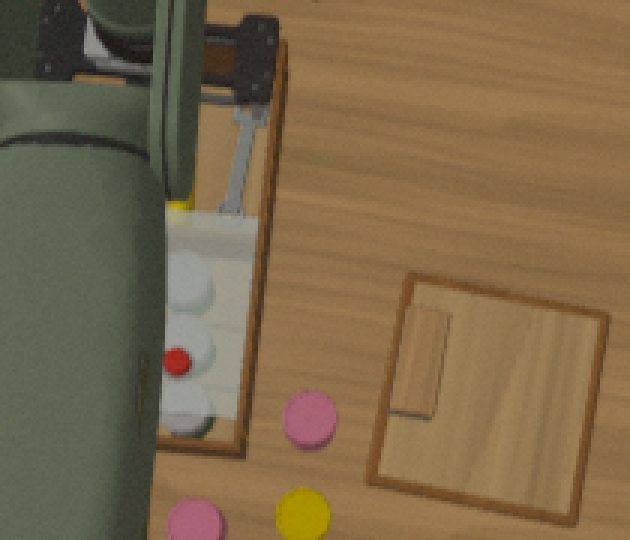

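Run:
```python
from h import *
print(current_position(),current_q(),current_tcp_rot())
p=camera_params("scene")
pr=lambda P:cv2.projectPoints(np.array([P],float),np.array(p['rvec']),np.array(p['tvec']),np.array([[p['fx'],0,p['cx']],[0,p['fy'],p['cy']],[0,0,1]]),None)[0].ravel()
im,d=snapshot("scene")
im=im[:,:,::-1].copy(); k=4; x0,y0=270,170
c=im[y0:y0+140,x0:x0+190].repeat(k,0).repeat(k,1).copy()
P=current_position()
for Q,col in((P,(0,0,255)),(P+[0,0,.019],(0,255,0)),(np.array(case(-.030,0,.105)),(255,0,0))):
    u=(pr(Q)-[x0,y0])*k; cv2.circle(c,tuple(int(v) for v in u),4,col,1); print(u)
cv2.imwrite("pics/s3.png",c)
```

```text
[0.67911842 0.16834225 0.21646485] [ 1.19471430e-01  4.49698670e-01  1.12965094e+00 -2.87916786e-07
  1.56812426e+00  1.62743102e+00] [ 2.58738055e-04  9.99502162e-01  3.14130638e-02 -2.92919819e-03]
[223.04368694 271.3146489 ]
[223.26404521 257.4626754 ]
[382.75642375 191.22449349]
```

View pics/s3.png

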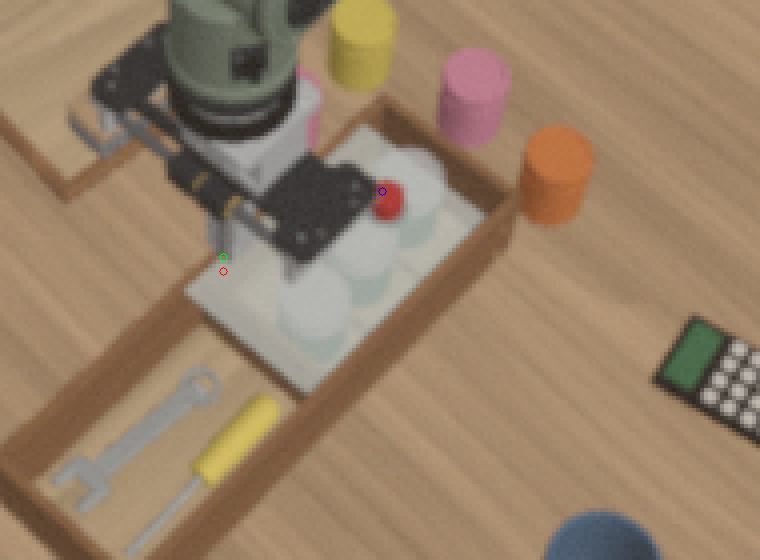

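Run:
```python
from h import *
np.set_printoptions(precision=3,suppress=True,linewidth=200)
print(current_width(),current_position())
im,d=snapshot("scene");W=cloud("scene",d)
for r in range(218,246,2): print(r,*[W[r,c] for c in range(321,329,2)],im[r,325])
```

```text
0.005751538328096158 [0.679 0.168 0.216]
218 [0.709 0.182 0.37 ] [0.706 0.185 0.37 ] [0.704 0.19  0.374] [0.7   0.193 0.372] [59 58 57]
220 [0.712 0.185 0.367] [0.712 0.191 0.375] [0.707 0.194 0.373] [0.704 0.197 0.372] [65 62 58]
222 [0.711 0.184 0.355] [0.712 0.192 0.368] [0.709 0.195 0.367] [0.705 0.199 0.367] [68 59 49]
224 [0.688 0.16  0.29 ] [0.711 0.191 0.355] [0.709 0.196 0.359] [0.687 0.18  0.314] [73 66 57]
226 [0.688 0.159 0.278] [0.689 0.168 0.291] [0.688 0.174 0.297] [0.688 0.181 0.305] [97 92 92]
228 [0.688 0.159 0.268] [0.688 0.167 0.277] [0.687 0.173 0.283] [0.686 0.179 0.291] [101  97  94]
230 [0.589 0.054 0.003] [0.688 0.167 0.268] [0.687 0.174 0.275] [0.687 0.181 0.284] [99 96 94]
232 [ 0.593  0.058 -0.   ] [0.687 0.166 0.255] [0.689 0.176 0.27 ] [0.688 0.182 0.277] [99 95 92]
234 [0.631 0.098 0.086] [0.628 0.104 0.089] [0.688 0.174 0.256] [0.687 0.18  0.262] [132 125 116]
236 [0.635 0.103 0.086] [0.63  0.106 0.083] [0.626 0.111 0.085] [0.621 0.114 0.083] [170 166 156]
238 [0.638 0.106 0.081] [0.634 0.11  0.081] [0.631 0.116 0.084] [0.625 0.118 0.081] [171 167 159]
240 [0.644 0.112 0.083] [0.639 0.115 0.082] [0.634 0.119 0.081] [0.63  0.124 0.082] [170 167 157]
242 [0.649 0.118 0.085] [0.644 0.12  0.082] [0.642 0.127 0.088] [0.634 0.128 0.081] [171 166 156]
244 [0.652 0.121 0.081] [0.649 0.126 0.085] [0.644 0.13  0.083] [0.64  0.134 0.084] [166 162 154]
```

The depth image puts the fingertips at z of about 0.25, while the reported TCP is 0.216. The real tips are therefore about 33 mm higher than reported, which explains why they passed over the knob. I'll measure the offset by touching the cover gently beside the knob, then grip.

Run:
```python
from h import *
np.set_printoptions(precision=4,suppress=True)
t=current_t()
move_pose(case(-.030,.001,.13),quat(YC)); grip(.55); wait(.2)
print(current_position(),current_wrist_force())
print(servo_line(case(-.030,.001,.105),vel=.1,until_force=8),current_position())
print(servo_line(case(-.030,.001,.045),vel=.03,until_force=5),current_position(),current_wrist_force())
p=current_position(); servo_line([p[0],p[1],p[2]+.004],vel=.03)
grip(0,15); print(current_width(),current_gripper_force(),current_wrist_force(),current_position(),current_t()-t)
```

```text
[0.5017 0.1582 0.13  ] [-1.1641 -0.5495  0.4158]
False [0.5011 0.1581 0.1043]
True [0.5019 0.1582 0.0477] [-1.0204  0.806   4.7844]
0.2738147647750262 14.998185485601425 [-0.0395 -7.888  -0.3384] [0.5018 0.1552 0.0513] 4.925000000000001
```

Knob gripped (25.7 mm wide). The cover touch at a reported z of 0.0477 against the true 0.083 gives a TCP offset of +35 mm. Next I'll slide the cover.

```bash
echo "DZ=.035 # true tip z = reported + DZ" >> h.py
python3 - <<'E'
from h import *
np.set_printoptions(precision=4,suppress=True)
print(servo_line(case(.145,-.002,.0515),vel=.13,until_force=30),current_position(),current_wrist_force())
print(servo_line(case(.160,-.002,.0515),vel=.04,until_force=12),current_position(),current_wrist_force(),current_width())
grip(.55); p=current_position(); servo_line([p[0],p[1],.2],vel=.25)
move_pose(board(0,-.05,.2),quat(YB))
print(current_t())
for n in("top","scene"):
    im,d=snapshot(n);W=cloud(n,d);hsv=cv2.cvtColor(im,cv2.COLOR_RGB2HSV)
    np.savez(n+"4.npz",im=im,d=d)
    cv2.imwrite(f"pics/{n}4.png",(im[90:270,200:420] if n=="top" else im[130:320,250:450])[:,:,::-1].repeat(3,0).repeat(3,1))
    red=((hsv[:,:,0]<8)|(hsv[:,:,0]>172))&(hsv[:,:,1]>140)&(hsv[:,:,2]>70)
    c,s=np.cos(YC),np.sin(YC); X=W[:,:,:2]-O; cx=X@[c,s]; cy=X@[-s,c]
    for a,q,mk in blobs(red,8):
        w=ray(n,q,.098)[:2]-O
        if abs(w@[-s,c])<.06 and abs(w@[c,s])<.3: print(n,'knob',a,w@[c,s],w@[-s,c])
    m=(abs(cy)<.058)&(cx>-.098)&(cx<.1)&(W[:,:,2]>.066)&(W[:,:,2]<.086)
    for a,q,mk in blobs(m,30):
        w=ray(n,q,.076)[:2]-O; print(n,'tin',a,q,w@[c,s],w@[-s,c],np.median(W[mk][:,2]))
E
```

```text
False [0.6767 0.1663 0.0514] [0.7038 0.3654 0.1708]
True [0.6842 0.1668 0.0512] [-1.0876 -0.3989  5.3384] 0.2720124058681614
18.7167
top knob 63 0.1517672774647545 -0.0009902630337480234
top tin 258 [270.6434 181.7674] 0.06058595074900731 0.006723590953707568 0.07508099319774364
top tin 263 [270.6464 202.7072] -0.0029562687007260095 -0.0010874767986892011 0.07540537424126706
top tin 270 [270.4    224.4185] -0.0673558315894194 -0.008270777283481322 0.07531516104855944
scene knob 51 0.151970711725067 0.0028233407470564537
scene tin 228 [371.4912 214.3158] -0.06679518287648913 -0.00476631365346924 0.07448775207823385
scene tin 241 [359.5062 228.8216] -0.0022034029198236254 0.0019635043717357455 0.07454527525284345
scene tin 247 [347.664  243.7895] 0.06088689692154962 0.009786304042759384 0.07515777370346674
```

View pics/top4.png

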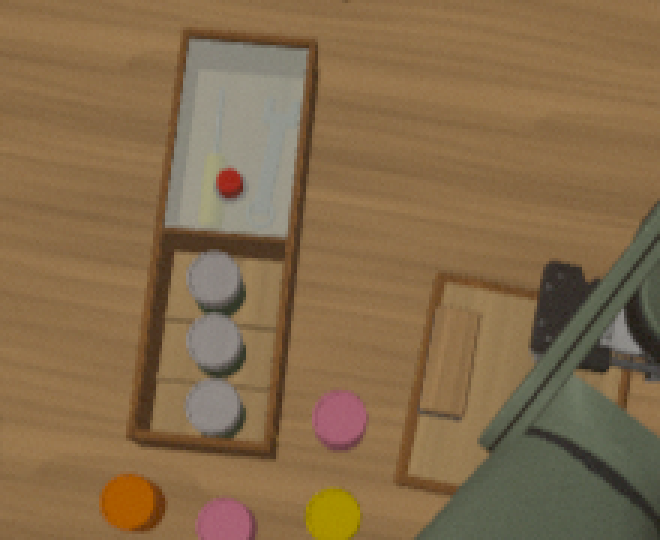

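The cover is fully open and three tins are visible, at case x of about 0.061, -0.002 and -0.067. I'll lift, weigh and place the first one.

```bash
cat >> h.py <<'E'
TG=.029-DZ   # reported tip z when gripping a tin on the case floor
UP=.165-DZ
def fz():
    v=[]
    for _ in range(8): wait(.04); v.append(current_wrist_force()[2])
    return np.mean(v)
def fetch(pos,q,zg,up=UP):
    servo_line(pos(UP),q,vel=.35); grip(.75)
    f0=fz()
    servo_line(pos(zg+.06),vel=.25)
    hit=servo_line(pos(zg),vel=.1,until_force=10)
    grip(0,35); w=current_width(); p=current_position()
    servo_line([p[0],p[1],p[2]+.03],vel=.08); servo_line([p[0],p[1],up],vel=.2); wait(.2)
    f1=fz(); m=(f0-f1)/9.81
    print('hit',hit,'width mm',w*94,'mass',m,'held',current_width()*94,current_gripper_force(),'t',current_t()); return m
def place(x,y=-.05):
    servo_line(board(x,y,UP),quat(YB),vel=.3)
    servo_line(board(x,y,TG+.010+.02),vel=.2)
    h=servo_line(board(x,y,TG+.005),vel=.03,until_force=2.5)
    print('touch',h,current_position()[2]-(TG+.010)); grip(.75)
    p=current_position(); servo_line([p[0],p[1],UP],vel=.25); print('t',current_t())
E
python3 - <<'E'
from h import *
m=fetch(lambda z:case(.061,.008,z),quat(YC),TG); place(.075)
E
```

```text
hit False width mm 53.68779512411388 mass 0.5457246568702768 held 53.3458047193027 34.99860227108002 t 24.2833
touch True 0.000751500293028803
t 28.1583
```

Run:
```python
from h import *
m=fetch(lambda z:case(-.0025,.0005,z),quat(YC),TG); place(0)
m=fetch(lambda z:case(-.067,-.0065,z),quat(YC),TG)
im,d=snapshot("scene");cv2.imwrite("pics/s5.png",im[130:320,250:450,::-1].repeat(3,0).repeat(3,1))
```

```text
hit False width mm 53.940423328611885 mass 0.193343044298314 held 53.36546339657057 34.99930143356323 t 33.275
touch True 0.0006533021128474394
t 37.1
hit False width mm 53.859282970128355 mass 0.2201801809042119 held 53.52991016260963 34.999340772628784 t 42.175
```

View pics/s5.png

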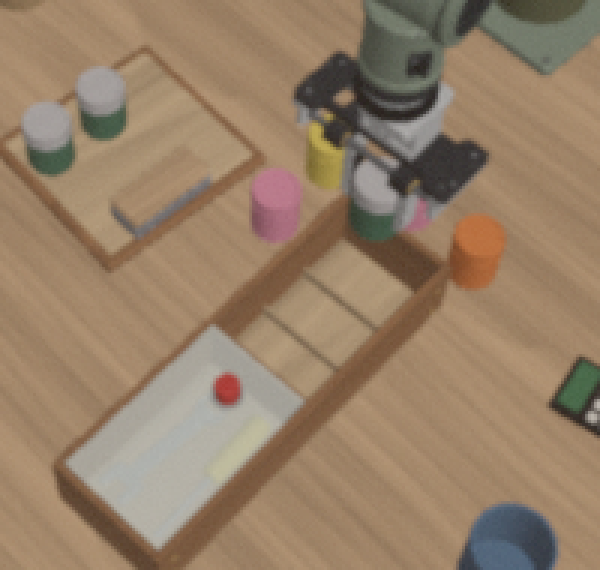

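Two tins stand on the board and the third is in the gripper; the first one (0.55 kg) is the heaviest. I'll place the third and pick the first up again.

Run:
```python
from h import *
place(-.075)
m=fetch(lambda z:board(.075,-.05,z),quat(YB),TG+.010,up=.26)
print(current_position(),current_tcp_rot())
for n in("scene","top"):
    im,d=snapshot(n);W=cloud(n,d)
    cv2.imwrite(f"pics/{n}6.png",(im[90:280,240:450] if n=="scene" else im[90:270,200:420])[:,:,::-1].repeat(3,0).repeat(3,1))
    hsv=cv2.cvtColor(im,cv2.COLOR_RGB2HSV); g=(hsv[:,:,0]>50)&(hsv[:,:,0]<90)&(hsv[:,:,1]>90)&(W[:,:,1]<-.1)&(W[:,:,1]>-.3)&(W[:,:,0]>.4)
    for a,q,mk in blobs(g,25): print(n,a,q,np.nanmin(W[mk],0),np.nanmax(W[mk],0))
```

```text
touch True 0.0005861070227511627
t 46.0083
hit False width mm 53.72743618100037 mass 0.5760425760217608 held 54.00001070657731 34.998738169670105 t 51.0583
[ 0.60571541 -0.20813413  0.25998108] [-5.25151415e-06  9.99722189e-01 -2.35699916e-02 -1.69661310e-05]
```

View pics/scene6.png

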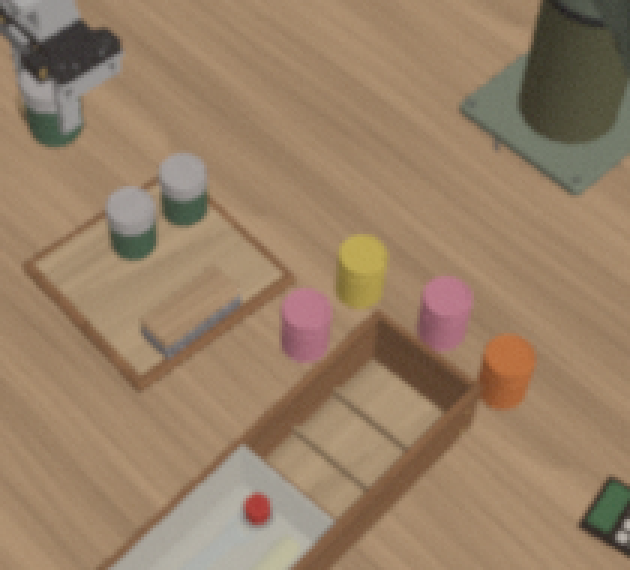

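The two lighter tins stand upright on the board at (132,222) and (184,188). The heaviest is held upright with its base about 0.27 m up, the cover is open and nothing else has moved.

```bash
python3 -c "
from bench import *
print(sign_off())"
```

```text
the job is handed in; nothing more can be done
None
```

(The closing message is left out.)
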